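# Load a pressed pellet into a spring-clamp reader with a flat lifter

## Task

Load the pressed pellet into the reader without fingers on it: slide the blue-handled lifter's blade under it on its stand and carry it level to the reader, neither tipping nor dropping it. The carriage may be clamped at any height, so feel for the sprung platform: set the pellet on its front, press the platform gently down with the blade, slide the pellet under the steel plate until it is fully home against both stop pins, and ease up so that the spring clamps it there. Draw the blade out, lay the lifter flat on the bench and let go; be gentle with the reader throughout (under 15 N) and leave the bottle, vials and marker where they are.

Things in the scene. Friction and masses are not known exactly. Their poses are not given: they have to be found in the camera images.
- pellet: sample pellet, brown, pressed in a steel ring: a loose disc 40 mm across and 8 mm thick, 40 to 85 g. It starts flat on the stand. Origin at the centre of its underside, z up through its face.
- lifter: loose flat lifter, 100 g, lying on the bench: steel blade, blue upright grip. x points along the blade to its tip, z up; origin on the underside, below the place to grip. Blue grip 12 mm thick (y), 3 to 43 mm above the underside, x -32 to +24 mm; pinch it across y. Blade 3 mm thick, 20 mm wide from x = 35 to its tip at x = 104 mm, behind that 12 mm wide.
- lifter_seat (a point): the pellet's place on top of the lifter's blade, 88 mm ahead of the lifter's origin and 3 mm above its underside. A pellet centred here has its rim against two posts, 5 mm thick and 10 mm high, that stand on the blade 21 mm behind this point and 7 mm to either side; they push it from behind. Nothing else holds it on the blade.
- pellet_stand: fixed stand. Origin on the bench below the pellet's place, z up; the blade enters along +x from the open front. Dark base 78 x 70 mm, 10 mm high, and two white rails, tops 34 mm above the bench, carrying the pellet; the gap between them is 30 mm wide, 24 mm deep, open at both ends. Rails begin 24 mm in front of the origin. Ribs 4 mm high surround the pellet's sides and back, about 2 mm off its rim.
- reader: fixed pellet reader: grey foot x -57 to +93, y +-56 mm, 12 mm high, two pillars behind, a white carriage clamped on them, a black lens barrel looking down from behind. Origin on the bench straight below the centre of the pellet's home place; the pellet slides in along +x; z up. The carriage carries sprung platform, steel plate and pins. It is delicate: never more than 15 N on any part of it.
- reader_front (a point): middle of the foot's front edge. Platform above: x -48 to +24, y +-30 mm in the reader's frame. Two ledges carry the pellet, unloaded anywhere from 63 to 113 mm above the bench (not measured: feel for it), with guide ribs 4 mm high, 43 mm apart, flaring to 54 at the front. Between them a groove 30 mm wide, 7 mm deep, open at both ends: the blade has 5 mm of play each side and 4 mm under a pellet on the ledges.
- reader_entry (a point): on the foot below the spot where the pellet is to be set on the platform, 32 mm in front of home, clear of the steel plate: a fixed horseshoe whose two arms lie 15 to 37 mm either side of the middle, front edge 6 mm in front of home, 5 mm thick, underside 5 mm above the unloaded ledges. The 8 mm pellet passes under only with the platform pressed 3 mm or more, and is clamped when it is let up.
- reader_pillars (a point): on the foot between the pillars, 50 mm behind home. The platform starts to sink at 1.7 N, takes 0.6 N more per mm and stops hard after 7.5 mm (6 N). Two pins 36 degrees either side of +x stop the pellet at home, its centre then over the reader's origin. A pellet squeezed between pins and lifter posts sticks to the posts and rises with them: back off 1 to 2 mm before easing up.
- bottle: loose glass reagent bottle with a blue cap, 56 mm across, 125 tall, to the right of the reader; a bystander. Origin under its centre.
- vial_white: loose 8 ml vial with a white cap, 22 mm across, 50 tall; a bystander. Origin under its centre.
- vial_blue: loose 8 ml vial with a blue cap, 22 mm across, 50 tall; a bystander. Origin under its centre. Behind the two vials, between stand and reader, a fixed heating mantle with its flask fills y = 80 to 280 mm from 540 mm ahead of the robot onward, over 180 mm high: carry the pellet past in front of it.
- marker: loose white felt marker with a green cap lying on the bench, 18 x 124 x 19 mm; a bystander. Origin under its centre.
Not all that is in view belongs to the job. There is more than one size of the pellet; the job needs the largest.

How it is judged (in metres and radians):
On the way, in this order (a step that is already met when the one before it is completed fails the run):
1. the pellet is up on the lifter's blade, clear of the stand (contact force between pellet and lifter above 0.1 N and contact force between pellet and pellet_stand below 0.02 N and height (world z) of pellet above 0.05 m), for 0.2 s.
2. the pellet lies flat in the reader, home against the stop pins (x of pellet in the frame of reader between -0.0025 and 0.0025 m and y of pellet in the frame of reader between -0.003 and 0.003 m and angle between pellet's own z axis and vertical below 0.06 rad), for 0.2 s.
At the end, for the whole second after the job is handed in: the pellet is home (within 2.5 mm along the slide, 3 mm across), flat and at rest, clamped by the spring against the underside of the steel plate (an arm of the plate bears on it with over 1 N); the lifter lies flat and still on the bench, touching neither reader nor pellet (x of pellet in the frame of reader between -0.0025 and 0.0025 m and y of pellet in the frame of reader between -0.003 and 0.003 m and (contact force between pellet and plate_left above 1 N or contact force between pellet and plate_right above 1 N) and angle between pellet's own z axis and vertical below 0.05 rad and linear speed of each of pellet, lifter below 0.01 m/s and contact force between each of reader, pellet and lifter below 0.02 N and height (world z) of lifter below 0.006 m and angle between lifter's own z axis and vertical below 0.1 rad).
It fails at once if the pellet is tipped by more than about 11 degrees (angle between pellet's own z axis and vertical above 0.2 rad).
It fails at once if the pellet drops below the stand's rails (height (world z) of pellet below 0.025 m).
It fails at once if the fingers touch the pellet (contact force between the fingers and pellet above 0.2 N).
It fails at once if the lifter, the pellet or the fingers load the reader with more than 15 N (contact force between any of lifter, pellet, the fingers and reader above 15 N).
It fails at once if the bottle, a vial or the marker is moved by more than 30 mm (distance of any of bottle, vial_white, vial_blue, marker from where it was at the start of the episode above 0.03 m).
It also fails if it takes over 72 s, if anything falls off the work surface, if the arm or the gripper's body presses on something with over 40 N, if the wrist force passes 120 N, or if a joint passes its speed limit or range.

## Robot

A 6-joint arm with a two-finger parallel gripper is mounted at the origin on a cart in front of the work surface, level with it; the furniture and walls round the work are solid. World frame = base frame: x ahead of the robot, y to its left, z up, the work surface at z = 0. Lengths are in mm, angles in rad, forces in N, time in s.
With the tool pointing down it reaches from about 350 to 775 mm from the base axis. Payload 7.3 kg.
Tool frame: the origin (TCP) lies midway between the tips of the shut fingers; the grasp point (between the pads) lies 19 mm behind it; z points along the fingers, y is the line along which they close (so a half turn about z gives the same grasp; the last joint's range is limited). The gripper opens to 92 mm and grips with 3 to 60 N. Pads are 19 mm wide; open, the fingers measure 130 mm over their backs; the gripper's body (75 mm by 190 mm) begins 47 mm behind the grasp point.
Start: joints at [1.125, 0.342, 1.524, -0, 1.275, -0.146], TCP at [155.033, 501.607, 226.741] pointing down, gripper open.
Joint ranges: [-2.53, 2.53], [-0.77, 2.02], [0.04, 2.7], [-1, 4.14], [0.28, 2.66], [-3.11, 3.11]. Speed limits (rad/s): [2.57, 2.57, 3.14, 3.14, 3.14, 3.14].

## Interface

Orientations are given as [roll, pitch, yaw] about the fixed x, y, z axes, in that order (R = Rz(yaw) Ry(pitch) Rx(roll)).
In Python, from plant import bot gives the robot as it stands.
- The arm moves only by the tool jog_arm, never from a script. Its arguments are lists of equal length, an entry for each row: "dp": the shift along the tool's x, y, z in m, a list of three; "twist": the turn about the tool's z in degrees. A call has 1 to 10 rows; each row shifts and turns the commanded pose from where the row before left it, along the tool's axes as they then stand; what a row does not reach is not made up. A row lasts 1/8 s, in which the tool goes at most 62.5 mm and 10.7 degrees, less where a joint would pass 70% of its speed; a pose out of reach is approached as far as the arm can. A call is refused whole if a number of a shift passes 0.0625 or a number of a turn 10.7, either way. A call with a gripper value outside its range is refused whole. "jaw" is the finger opening in m, from 0 to 0.0918, set as the call begins (left out, the last holds). The fingers move at their own pace and stop on an object; the grip force is fixed at half the most. Time passes only in rows, so rows that do not move let the fingers close. It gives the time, the measured TCP pose, the force, the opening and the grip force at its end, in the units of the state.
- bot.get_obs(): the state, without advancing time (a new reading comes with each control period).
- bot.capture(name): name is "side" or "top"; returns the picture (384x512x3 uint8, blue, green, red); there is no depth.
- bot.camera_params(name): a dict with "fx", "fy", "cx", "cy" (pixels), "R" (3x3) and "t" (3): a world point X has camera coordinates R X + t. Camera axes: x right, y down, z forward; pixel columns grow to the right and rows downward; lengths in mm; the calibration is good to about 2 mm. A picture is of the moment at which its call begins. camera_params takes no time and is no camera call.
- bot.close_job(): hands the job in; it is judged then, once.
Trained networks look in the newest picture that a camera, given by its name, has taken for a name from the list of things; names that differ only in an ending like _2 or _b are one class to them, and where a whole thing is asked for, a point or a joint stands for the part that bears it (a point fixed in the world has none). Each returns a list of dicts, best first, with "confidence" (0 to 1); they miss things now and then, are a little off and sometimes report something else, mostly with a low value. They report only what shows in the picture. A call takes as long as a camera call. They do not tell look-alikes from the thing itself.
- bot.find_in(camera, label): "bbox" ([centre column, centre row, width, height] in pixels, round what is visible of it).
- bot.masks_of(camera, label): "pixels" (384x512 bool, what is visible of it) and "bbox" ([centre column, centre row, width, height] in pixels, round what is visible of it).
The state is a dict: "time": time; "joint_positions": joint angles; "dq": joint speeds; "tau": joint torques, N m; "tool_pos": TCP position; "tcp_rot": TCP orientation; "contact_force": force on the tool from outside, world axes, zero at the start; "moment": the same for the moment, N m; "grip_width": finger opening in mm; "finger_force": force on a finger pad.
Only numpy, scipy, OpenCV 4.12 (cv2) and the standard library are available. Lean on these libraries where they do the work, as an engineer would, in place of code of your own. Each camera call takes 0.05 s, during which the arm holds its last target. There are 200 camera calls.

## Working session

There is one attempt and no reset: what is moved stays moved. The work goes in short steps, Python scripts to look and compute and a tool call to move; the robot and the scene stay as the last step left them, time stands still between calls to the robot, and variables do not carry over. Pictures are saved under pics/ and viewed, at most 10 in all, crops included, and the job is handed in when it is done.

Besides the shell and the picture viewer there is one more tool, called after "Request:" as name(argument=value, ...) on one line, values as JSON. jog_arm: Moves the arm, as the interface text tells. Its arguments: {"type":"object","properties":{"dp":{"type":"array"},"twist":{"type":"array"},"jaw":{"type":"number"}},"required":["dp","twist"]}

```bash
ls; mkdir -p pics; python3 - <<'E'
from plant import bot
import cv2, numpy as np
o=bot.get_obs(); print(o['time'],o['tool_pos'],o['tcp_rot'],o['grip_width'])
for c in ['top','side']:
    im=bot.capture(c); cv2.imwrite(f'pics/{c}0.png',im)
    p=bot.camera_params(c); print(c,p)
    for l in ['pellet','lifter','pellet_stand','reader','bottle','vial_white','vial_blue','marker']:
        print(l,[(round(d['confidence'],2),[round(float(v),1) for v in d['bbox']]) for d in bot.find_in(c,l)[:4]])
E
```

```text
pics
0.0 [154.83268131 501.2078965  226.04810577] [-3.14005834e+00 -2.22517118e-04  2.84183328e+00] 91.52771296027599
top {'fx': 360.95701964781966, 'fy': 360.95701964781966, 'cx': 260.22801948299104, 'cy': 193.18756592348961, 'R': array([[-0.04175382, -0.9991247 ,  0.00254076],
       [-0.9763235 ,  0.04026048, -0.21253591],
       [ 0.21224758, -0.01135479, -0.97714995]]), 't': array([  60.74637634,  519.41353018, 1070.38781281])}
pellet [(0.64, [142.9, 210.8, 8.2, 8.3]), (0.18, [292.2, 146.1, 49.3, 68.9])]
lifter [(0.59, [354.5, 207.6, 10.4, 43.7])]
pellet_stand [(0.84, [176.1, 202.8, 26.2, 27.0])]
reader [(0.64, [291.8, 146.4, 43.6, 64.1]), (0.36, [230.4, 243.0, 24.8, 32.2])]
bottle [(0.78, [349.6, 155.9, 27.3, 24.8]), (0.72, [291.5, 148.1, 45.4, 67.3])]
vial_white [(0.37, [230.5, 216.2, 8.8, 4.3])]
vial_blue [(0.46, [233.7, 202.8, 7.7, 9.2])]
marker [(0.58, [230.2, 243.0, 22.6, 33.3])]
side {'fx': 349.3071582184225, 'fy': 349.3071582184225, 'cx': 252.67904455244278, 'cy': 190.70340607794458, 'R': array([[-0.95913338, -0.28246243,  0.01667763],
       [-0.18919124,  0.59636025, -0.78010328],
       [ 0.21040399, -0.75137835, -0.62542844]]), 't': array([521.01324236, 121.86941777, 910.08747405])}
pellet [(0.68, [216.1, 331.6, 12.9, 16.5]), (0.67, [258.1, 261.7, 6.6, 11.0]), (0.61, [225.2, 276.2, 21.5, 14.6])]
lifter [(0.78, [293.1, 153.8, 37.9, 13.7])]
pellet_stand [(0.64, [249.0, 135.9, 18.7, 38.4]), (0.56, [225.6, 282.7, 37.3, 36.6])]
reader [(0.92, [224.2, 158.8, 56.6, 75.6]), (0.32, [226.2, 274.6, 19.3, 11.5])]
bottle [(0.66, [249.1, 135.6, 15.6, 37.2])]
vial_white [(0.53, [266.9, 231.6, 13.3, 21.9])]
vial_blue []
marker [(0.56, [303.6, 239.2, 47.9, 13.4])]
```

```bash
python3 - <<'E'
import cv2
a=cv2.imread('pics/top0.png');b=cv2.imread('pics/side0.png')
cv2.imwrite('pics/t.png',cv2.resize(a[110:290,120:390],None,fx=2.96,fy=2.96,interpolation=cv2.INTER_CUBIC))
cv2.imwrite('pics/s.png',cv2.resize(b[90:360,160:360],None,fx=2.2,fy=2.2,interpolation=cv2.INTER_CUBIC))
E
```

```text
(no output)
```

View pics/t.png

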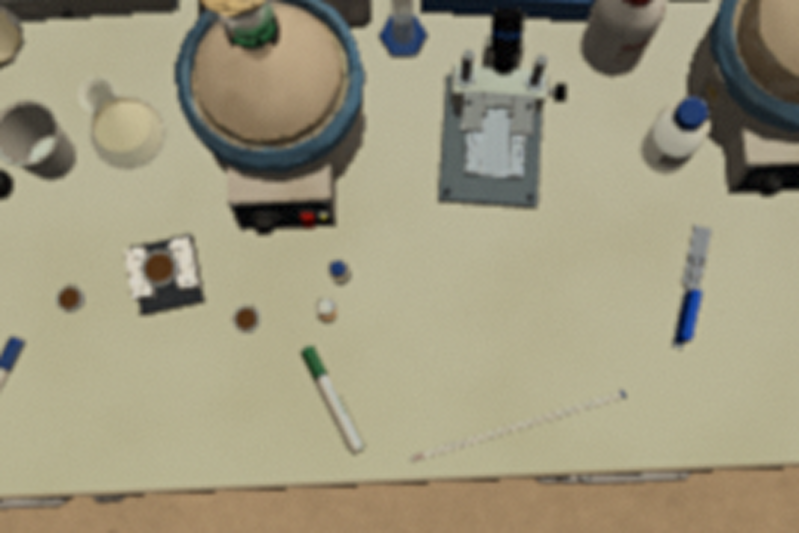

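View pics/s.png

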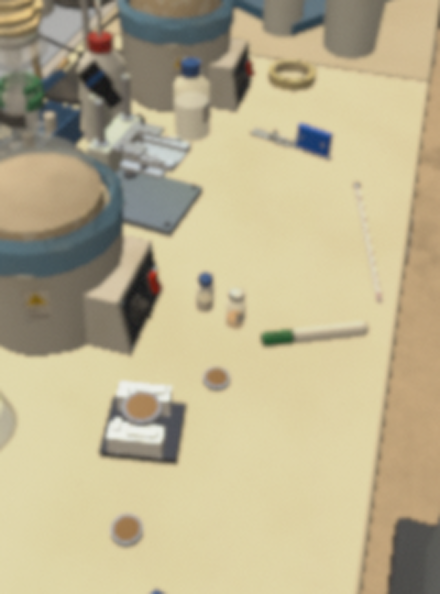

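The top view shows the pellet on the stand at about pixel (174,200). The stand's dark front faces the robot. The lifter is at (355,208) with its tip pointing away, the reader foot's front corners are at (269,178) and (301,180), and the vials are at about (233,207). Next I'll fit the poses by edge alignment.

```bash
cat > h.py <<'E'
import cv2, numpy as np
from scipy.optimize import minimize
from plant import bot
P={c:bot.camera_params(c) for c in('top','side')}
def proj(c,X):
    p=P[c]; Y=np.asarray(X,float).reshape(-1,3)@p['R'].T+p['t']
    return np.c_[p['fx']*Y[:,0]/Y[:,2]+p['cx'],p['fy']*Y[:,1]/Y[:,2]+p['cy']]
def back(c,uv,z):
    p=P[c]; d=p['R'].T@np.array([(uv[0]-p['cx'])/p['fx'],(uv[1]-p['cy'])/p['fy'],1]); o=-p['R'].T@p['t']
    return o+d*(z-o[2])/d[2]
def T(q,X):
    X=np.asarray(X,float); c,s=np.cos(q[2]),np.sin(q[2])
    return np.c_[q[0]+c*X[:,0]-s*X[:,1],q[1]+s*X[:,0]+c*X[:,1],X[:,2]]
def box(x0,x1,y0,y1,z0,z1): return [[x,y,z] for x in(x0,x1) for y in(y0,y1) for z in(z0,z1)]
def cover(c,q,bx,S=8):   # antialiased silhouette of convex box
    h=cv2.convexHull(((proj(c,T(q,bx))+.5)*S*16).astype(np.int32))
    m=np.zeros((384*S,512*S),np.uint8); cv2.fillPoly(m,[h],255,shift=4)
    return m
def gradcost(q,ims,edges,z0=0):
    s=0
    for c,seglist in edges.items():
        g=ims[c]
        for A,B in seglist:
            t=np.linspace(.05,.95,40)[:,None]; X=np.array(A)*(1-t)+np.array(B)*t
            u=proj(c,T(q,X)); d=u[-1]-u[0]; n=np.array([-d[1],d[0]])/np.linalg.norm(d)
            f=lambda k:cv2.remap(g,(u+k*n).astype(np.float32)[None,:,0],(u+k*n).astype(np.float32)[None,:,1],cv2.INTER_CUBIC)[0].astype(float)
            s+=np.linalg.norm((f(.7)-f(-.7)).mean(0))*np.linalg.norm(np.array(A)-B)/50
    return -s
def fit(q0,ims,edges,sp=(6,6,.08)):
    best=None
    rng=np.random.default_rng(0)
    for i in range(25):
        s=np.array(q0)+(rng.uniform(-1,1,3)*sp if i else 0)
        r=minimize(gradcost,s,args=(ims,edges),method='Nelder-Mead',options=dict(initial_simplex=np.array([s,s+[3,0,0],s+[0,3,0],s+[0,0,.04]]),xatol=.02))
        if best is None or r.fun<best.fun: best=r
    return best
E
cat > m.py <<'E'
from h import *
ims={c:cv2.GaussianBlur(cv2.imread(f'pics/{c}0.png'),(0,0),.6) for c in P}
def rep(n,q0,e):
    for cs in (['top','side'],['top'],['side']):
        r=fit(q0,ims,{c:e[c] for c in cs}); print(n,cs,np.round(r.x,3),round(r.fun,1))
        if len(cs)==2: R=r.x
    return R
# reader: front corners
a,b=back('top',(268.6,177.6),0),back('top',(301.1,179.9),0); m=(a+b)/2; d=a-b; yaw=np.arctan2(-d[0],d[1]); print('foot',a,b)
q0=[m[0]+57*np.cos(yaw),m[1]+57*np.sin(yaw),yaw]
fe=lambda z:([-57,-56,z],[-57,56,z]); si=lambda y,z,x=30:([-57,y,z],[x,y,z])
qr=rep('reader',q0,{'top':[fe(0),si(56,12),si(-56,12)],'side':[fe(0),si(-56,0),]})
# lifter
p=lambda x,y:(120+x/2.96,110+y/2.96)
a=back('top',p(682,342),20);b=back('top',p(702,230),2);yl=np.arctan2(b[1]-a[1],b[0]-a[0]); L=a+(b-a)*.25
hb=lambda x0,x1,y,z:([x0,y,z],[x1,y,z])
ql=rep('lifter',[L[0],L[1],yl],{'top':[hb(-32,24,6,43),hb(-32,24,-6,43),([-32,-6,43],[-32,6,43]),hb(36,104,10,3),hb(36,104,-10,3),([104,-10,3],[104,10,3])],
 'side':[hb(-32,24,6,43),hb(-32,24,-6,3),([-32,-6,3],[-32,-6,43]),([24,6,3],[24,6,43]),hb(36,104,10,3),hb(36,104,-10,3),([104,-10,3],[104,10,3])]})
# pellet: brown blob
for c,(u,v) in {'top':(174,200.2),'side':(225.,275.5)}.items():
    im=cv2.imread(f'pics/{c}0.png'); y0,x0=int(v)-10,int(u)-10
    s=cv2.resize(im[y0:y0+20,x0:x0+20],None,fx=8,fy=8,interpolation=cv2.INTER_CUBIC).astype(int)
    mk=((s[...,2]-s[...,0]>45)&(s[...,2]<190)).astype(np.uint8)
    n,l,st,ce=cv2.connectedComponentsWithStats(mk); i=1+np.argmax(st[1:,4])
    uv=(ce[i]+.5)/8-.5+[x0,y0]; print('pellet',c,uv,st[i]/8,back(c,uv,42)); 
    if c=='top': pe=back(c,uv,42)
print('yaw init stand: base front edge'); a=back('top',p(140,313),0);b=back('top',p(204,299),0); ys=np.arctan2(-(a-b)[0],(a-b)[1]); print(a,b,ys)
# stand, base front edge & sides; x offset of base free => fit base center
cen=pe
e=[([-39,-35,0],[-39,35,0]),([-39,-35,10],[-15,-35,10]),([-39,35,10],[-15,35,10])]
m=(a+b)/2
qs=rep('standbase',[m[0]+39*np.cos(ys),m[1]+39*np.sin(ys),ys],{'top':e,'side':[e[0],([-39,35,0],[39,35,0])]})
for n,(x,y),z in [('bottlecap',(690,113),125),('vw',(327,308),50),('vb',(339,270),50),('mk1',(308,348),10),('mk2',(360,450),10)]: print(n,back('top',p(x,y),z).round())
tiles=[]
for c in ('top','side'):
    S=8; im=cv2.resize(cv2.imread(f'pics/{c}0.png'),None,fx=S,fy=S,interpolation=cv2.INTER_CUBIC)
    dr=lambda X,col:cv2.polylines(im,[((proj(c,X)+.5)*S).astype(np.int32)],False,col,1)
    for x in [[[-57,-56,0],[-57,56,0],[-57,56,12],[93,56,12],[93,-56,12],[-57,-56,12],[-57,-56,0]]]: dr(T(qr,x),(0,0,255))
    for x in [[[-32,-6,43],[-32,6,43],[24,6,43],[24,-6,43],[-32,-6,43]],[[35,-10,3],[35,10,3],[104,10,3],[104,-10,3],[35,-10,3]]]: dr(T(ql,x),(0,255,255))
    dr(T(qs,[[-39,-35,0],[-39,35,0],[39,35,0],[39,-35,0],[-39,-35,0]]),(0,0,255))
    t=np.linspace(0,6.3,40); dr(np.c_[pe[0]+20*np.cos(t),pe[1]+20*np.sin(t),t*0+42],(0,255,0))
    for X in (qr,ql,qs):
        k=50 if X is ql else 0
        u=((proj(c,T(X,[[k,0,10]]))+.5)*S).astype(int)[0]; h=(130 if X is not qr else 200)
        tt=im[max(u[1]-h*2,0):u[1]+h*2,max(u[0]-h*2,0):u[0]+h*2]; tiles.append(cv2.resize(tt,(260,280)))
cv2.imwrite('pics/fit.png',np.vstack([np.hstack(tiles[:3]),np.hstack(tiles[3:])]))
E
python3 m.py
```

```text
foot [585.19897637   8.61464567   0.        ] [572.93949171 -98.36064439   0.        ]
reader ['top', 'side'] [ 6.35477e+02 -4.87500e+01 -1.13000e-01] -698.6
reader ['top'] [ 6.34484e+02 -4.83960e+01 -1.10000e-01] -494.9
reader ['side'] [ 6.35917e+02 -5.63720e+01 -1.04000e-01] -277.0
lifter ['top', 'side'] [ 4.45293e+02 -2.43060e+02 -3.63000e-01] -655.1
lifter ['top'] [ 4.40649e+02 -2.42310e+02 -3.72000e-01] -321.7
lifter ['side'] [ 4.46322e+02 -2.40579e+02 -3.29000e-01] -376.9
pellet top [173.26141272 199.93552651] [  5.625   6.375   8.125   8.25  419.625] [514.04684552 313.09846363  42.        ]
pellet side [224.00290105 274.14893984] [  2.625   4.125  13.875  11.    950.625] [515.3654567  316.34208788  42.        ]
yaw init stand: base front edge
[471.4353648  341.70195231   0.        ] [484.03903605 271.9212021    0.        ] 0.1786916414236142
standbase ['top', 'side'] [5.14926e+02 3.14245e+02 1.89000e-01] -519.0
standbase ['top'] [5.14031e+02 3.11961e+02 1.71000e-01] -253.9
standbase ['side'] [5.15415e+02 3.14958e+02 1.79000e-01] -294.9
bottlecap [ 633. -245.  125.]
vw [460. 134.  50.]
vb [500. 120.  50.]
mk1 [424. 158.  10.]
mk2 [314. 106.  10.]
```

View pics/fit.png

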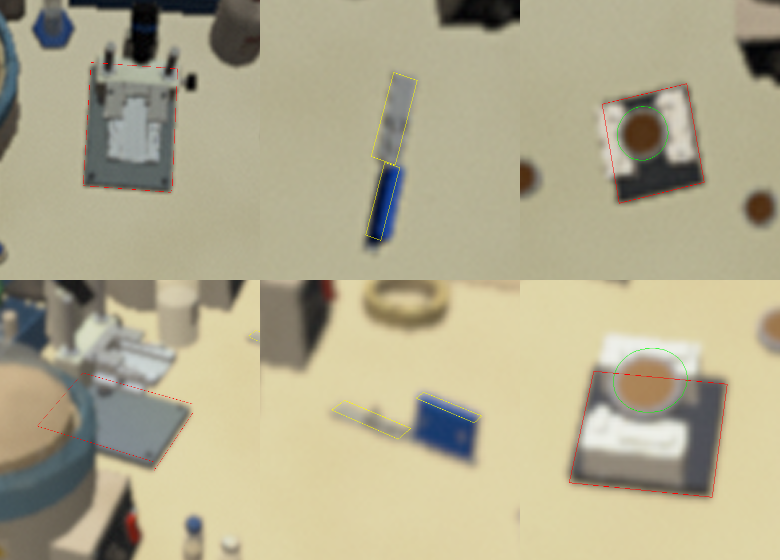

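The stand and reader overlays match the picture. The lifter's grip in the overlay is about 5 mm off, so I'll refit it from the blue silhouette.

```bash
cat > lf.py <<'E'
from h import *
import sys
n=sys.argv[1] if len(sys.argv)>1 else '0'
G=box(-32,24,-6,6,3,43); B=box(35,104,-10,10,0,3)
S=4; crop={'top':(330,175,380,240),'side':(260,130,330,175)}; al={}
for c in P:
    im=cv2.resize(cv2.imread(f'pics/{c}{n}.png'),None,fx=S,fy=S,interpolation=cv2.INTER_CUBIC).astype(int)
    al[c]=np.clip((im[...,0]-im[...,2]-0)/40.,0,1)
    x0,y0,x1,y1=[S*v for v in crop[c]]; al[c]=al[c][y0:y1,x0:x1]; print(c,al[c].sum()/S/S)
def cost(q,cs=('top','side')):
    s=0
    for c in cs:
        x0,y0,x1,y1=[S*v for v in crop[c]]
        m=cv2.GaussianBlur(cover(c,q,G,S)[y0:y1,x0:x1],(0,0),2.5)/255.
        s+=((m-al[c])**2).sum()/S/S
    return s
for cs in (('top','side'),('top',),('side',)):
    best=min((minimize(cost,q0,args=(cs,),method='Nelder-Mead',options=dict(initial_simplex=np.array([q0,q0+[5,0,0],q0+[0,5,0],q0+[0,0,.1]]))) for q0 in (np.array([445,-245,y]) for y in(-.4,-.25,-.1))),key=lambda r:r.fun)
    print(cs,best.x.round(3),best.fun)
    if len(cs)==2:q=best.x
t=[]
for c in P:
    K=10; im=cv2.resize(cv2.imread(f'pics/{c}{n}.png'),None,fx=K,fy=K,interpolation=cv2.INTER_CUBIC)
    for b in(G,B): cv2.polylines(im,[cv2.convexHull(((proj(c,T(q,b))+.5)*K).astype(np.int32))],True,(0,255,255),1)
    u=(proj(c,T(q,[[40,0,10]]))[0]*K).astype(int); t.append(im[u[1]-280:u[1]+280,u[0]-200:u[0]+200])
cv2.imwrite('pics/lf.png',np.hstack(t))
E
python3 lf.py
```

```text
top 98.72031249999999
side 154.88125
('top', 'side') [ 4.47028e+02 -2.50940e+02 -3.72000e-01] 43.11968508205978
('top',) [ 4.45746e+02 -2.50375e+02 -3.27000e-01] 13.088710997573047
('side',) [ 447.017 -248.739   -0.577] 19.886465001441753
```

View pics/lf.png

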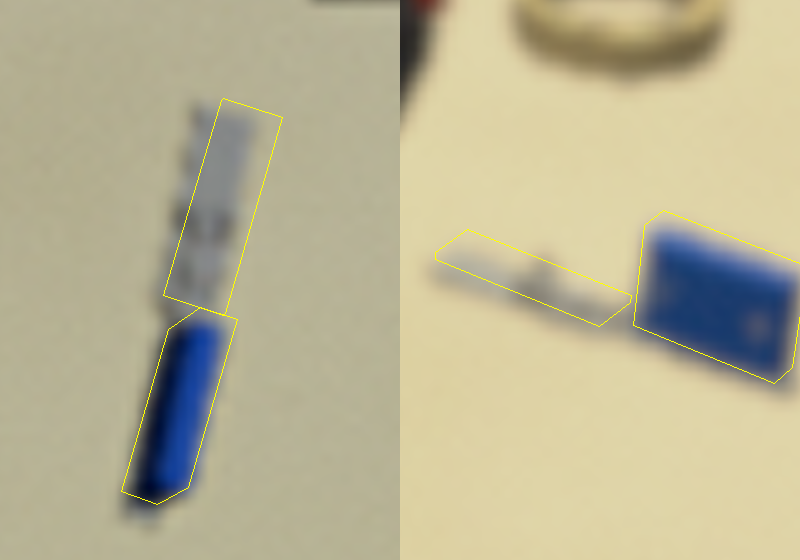

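```bash
cat > lp.py <<'E'
from h import *
from scipy.optimize import least_squares
q=[447.028,-250.94,-.372]
pk={'top':[((217,322),(24,-6,43)),((190,487),(-32,-6,43)),((155,490),(-32,6,43)),((187,318),(24,6,43)),((192,105),(104,10,3)),((253,118),(104,-10,3)),((165,300),(35,10,3))],
'side':[((250,230),(24,0,43)),((397,277),(-32,0,43)),((237,330),(24,6,3)),((385,390),(-32,6,3)),((37,268),(104,4,3)),]}
for cs in (('top','side'),('top',),('side',)):
    D=[]
    for c in cs:
        o=(proj(c,T(q,[[40,0,10]]))[0]*10).astype(int)-[200,280]
        D+=[(c,(o+np.array(a))/10-.5,X) for a,X in pk[c]]
    f=lambda p:np.concatenate([proj(c,T(p,[X]))[0]-u for c,u,X in D])
    r=least_squares(f,q,loss='soft_l1'); print(cs,r.x.round(3),f(r.x).round(1))
E
python3 lp.py
```

```text
('top', 'side') [ 4.45048e+02 -2.48339e+02 -2.95000e-01] [ 0.7  0.1 -0.1  0.8 -0.4 -0.4 -0.  -0.4  0.  -0.5 -0.1 -0.3 -1.5  0.
  0.5 -0.5  0.9 -0.1 -0.1  0.3 -0.1 -0.4  0.1 -0.8]
('top',) [ 4.44615e+02 -2.48787e+02 -2.94000e-01] [ 0.9  0.2  0.1  1.  -0.2 -0.3  0.1 -0.3  0.1 -0.4  0.  -0.2 -1.3  0.1]
('side',) [ 4.45486e+02 -2.46391e+02 -2.88000e-01] [ 0.3 -0.2  0.7  0.2 -0.3  0.6 -0.3 -0.2 -0.3 -0.5]
```

Request:
jog_arm(dp=[[-0.02,-0.02,0],[-0.042,-0.0395,0],[-0.042,-0.0395,0],[-0.042,-0.0395,0],[-0.042,-0.0395,0],[-0.042,-0.0395,0],[-0.042,-0.0395,0],[-0.0225,-0.02,0],[-0.0254,-0.0442,0],[-0.0254,-0.0442,0]], twist=[0,0,0,0,0,0,0,0,0,0], jaw=0.0918)

```text
time: 2.15
tool_pos: [377.3, 49.1, 226.9]
tcp_rot: [3.141, 0.001, 2.842]
contact_force: [1.6, -0.1, 0.7]
grip_width: 92.2
finger_force: 0.0
```

Request:
jog_arm(dp=[[-0.0254,-0.0442,0],[-0.0254,-0.0442,0.02],[-0.0254,-0.0442,0.03],[-0.0254,-0.0442,0.03],[-0.0254,-0.0442,0.03],[-0.0254,-0.0442,0.03],[0,0,0],[0,0,0]], twist=[0,0,0,0,0,0,0,0])

```text
time: 3.15
tool_pos: [444.0, -247.4, 86.7]
tcp_rot: [3.141, -0.001, 2.841]
contact_force: [0.1, 0.2, -0.2]
grip_width: 91.7
finger_force: 0.0
```

Request:
jog_arm(dp=[[-0.001,-0.0006,0.02],[0,0,0.03],[0,0,0.02],[0,0,0.009],[0,0,0]], twist=[-0.3,0,0,0,0])

```text
time: 3.78
tool_pos: [445.3, -248.1, 8.3]
tcp_rot: [-3.142, 0.0, 2.848]
contact_force: [0.2, 0.1, 0.2]
grip_width: 91.6
finger_force: 0.0
```

Request:
jog_arm(dp=[[0,0,0],[0,0,0],[0,0,0],[0,0,0],[0,0,0],[0,0,0]], twist=[0,0,0,0,0,0], jaw=0.0)

```text
time: 4.53
tool_pos: [445.1, -248.7, 7.7]
tcp_rot: [3.141, -0.0, 2.847]
contact_force: [0.6, -0.5, -0.6]
grip_width: 36.7
finger_force: 0.0
```

Request:
jog_arm(dp=[[0,0,-0.02],[0,0,-0.04],[0,0,-0.04],[0,0,-0.02],[0,0,0],[0,0,0]], twist=[0,0,0,0,0,0])

```text
time: 5.28
tool_pos: [444.5, -248.3, 126.7]
tcp_rot: [3.141, -0.002, 2.847]
contact_force: [0.1, 0.9, 1.3]
grip_width: 0.5
finger_force: 0.0
```

```bash
python3 - <<'E'
from h import *
o=bot.get_obs(); print({k:np.round(o[k],3) for k in('time','tool_pos','tcp_rot','contact_force','moment','grip_width')})
t=[]
x,y,z=o['tool_pos']; yaw=o['tcp_rot'][2]-np.pi; q=[x,y,yaw]
for c in P:
    im=bot.capture(c); cv2.imwrite(f'pics/{c}1.png',im); K=10
    im=cv2.resize(im,None,fx=K,fy=K,interpolation=cv2.INTER_CUBIC)
    zb=z-8
    for b in(box(-32,24,-6,6,3+zb,43+zb),box(35,104,-10,10,zb,3+zb),[[88,0,zb+3]]*2): cv2.polylines(im,[cv2.convexHull(((proj(c,T(q,b))+.5)*K).astype(np.int32))],True,(0,255,255),1)
    u=(proj(c,T(q,[[40,0,10+zb]]))[0]*K).astype(int);print(c,u); t.append(im[u[1]-280:u[1]+280,u[0]-200:u[0]+200])
cv2.imwrite('pics/g1.png',np.hstack(t))
E
```

```text
{'time': np.float64(5.275), 'tool_pos': array([ 444.543, -248.32 ,  126.661]), 'tcp_rot': array([ 3.141e+00, -2.000e-03,  2.847e+00]), 'contact_force': array([0.06 , 0.865, 1.254]), 'moment': array([ 0.02 , -0.048,  0.022]), 'grip_width': np.float64(0.54)}
top [3635 1966]
side [2940 1209]
```

View pics/g1.png

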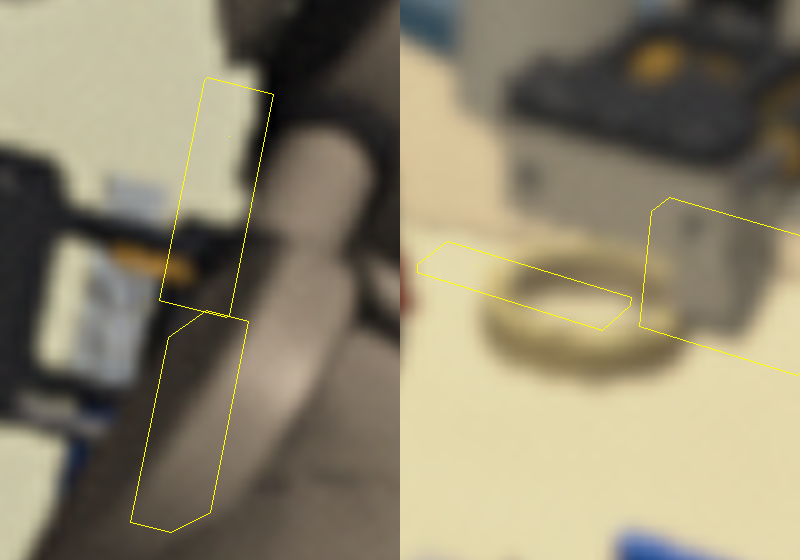

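I lifted before the fingers had closed: they close at about 75 mm/s, and the lifter is still on the bench. I'll regrasp and wait longer this time.

Request:
jog_arm(dp=[[0,0,0],[0,0,0],[0,0,0],[0,0,0.02],[0,0,0.04],[0,0,0.04],[0,0,0.019],[0,0,0]], twist=[0,0,0,0,0,0,0,0], jaw=0.06)

```text
time: 6.38
tool_pos: [444.3, -248.1, 7.4]
tcp_rot: [3.14, -0.003, 2.847]
contact_force: [-0.3, -0.0, 0.5]
grip_width: 60.4
finger_force: 0.0
```

Request:
jog_arm(dp=[[0,0,0],[0,0,0],[0,0,0],[0,0,0],[0,0,0],[0,0,0],[0,0,0],[0,0,0],[0,0,0]], twist=[0,0,0,0,0,0,0,0,0], jaw=0.0)

```text
time: 7.5
tool_pos: [445.1, -248.7, 8.8]
tcp_rot: [3.142, 0.0, 2.847]
contact_force: [-0.6, 0.8, 2.9]
grip_width: 11.8
finger_force: 30.0
```

Request:
jog_arm(dp=[[0,0,-0.02],[0,0,-0.04],[0,0,-0.04],[0.012,0.026,-0.02],[0.0235,0.0505,0],[0.0235,0.0505,0],[0.0235,0.0505,0],[0.0235,0.0505,0],[0.0235,0.0505,0],[0.0235,0.0505,0]], twist=[0,0,0,0,0,0,0,0,0,0])

```text
time: 8.75
tool_pos: [393.7, 112.2, 128.7]
tcp_rot: [3.141, 0.0, 2.847]
contact_force: [1.3, 0.1, -0.8]
grip_width: 11.9
finger_force: 30.0
```

Request:
jog_arm(dp=[[0.0235,0.0505,0],[0.0235,0.0505,0],[0.0235,0.0505,0],[0.004,0.01,0],[0,0,0],[0,0,0],[0,0,0],[0,0,0],[0,0,0]], twist=[0,0,0,-9,-9,-9,-0.2,0,0])

```text
time: 9.88
tool_pos: [369.8, 286.6, 128.7]
tcp_rot: [3.142, -0.0, -2.963]
contact_force: [-0.4, 0.4, -0.5]
grip_width: 11.8
finger_force: 30.0
```

```bash
cat > v.py <<'E'
import sys
from h import *
n=sys.argv[1]; off=float(sys.argv[2]) if len(sys.argv)>2 else 0
o=bot.get_obs(); print({k:np.round(o[k],3) for k in('time','tool_pos','tcp_rot','contact_force','moment','grip_width')})
t=[]
x,y,z=o['tool_pos']; yaw=o['tcp_rot'][2]-np.pi; q=[x+off*np.cos(yaw),y+off*np.sin(yaw),yaw]; zb=z-8
for c in P:
    im=bot.capture(c); cv2.imwrite(f'pics/{c}{n}.png',im); K=8
    im=cv2.resize(im,None,fx=K,fy=K,interpolation=cv2.INTER_CUBIC)
    for b in(box(-32,24,-6,6,3+zb,43+zb),box(35,104,-10,10,zb,3+zb),[[88,0,zb+3]]*2): cv2.polylines(im,[cv2.convexHull(((proj(c,T(q,b))+.5)*K).astype(np.int32))],True,(0,255,255),1)
    u=(proj(c,T(q,[[80,0,10+zb]]))[0]*K).astype(int);print(c,u); t.append(im[u[1]-280:u[1]+280,u[0]-200:u[0]+200])
cv2.imwrite(f'pics/g{n}.png',np.hstack(t))
E
python3 v.py 2
```

```text
{'time': np.float64(9.875), 'tool_pos': array([369.784, 286.604, 128.676]), 'tcp_rot': array([ 3.142, -0.   , -2.963]), 'contact_force': array([-0.441,  0.437, -0.483]), 'moment': array([ 0.012, -0.012, -0.025]), 'grip_width': np.float64(11.772)}
top [1361 1729]
side [2053 1984]
```

View pics/g2.png

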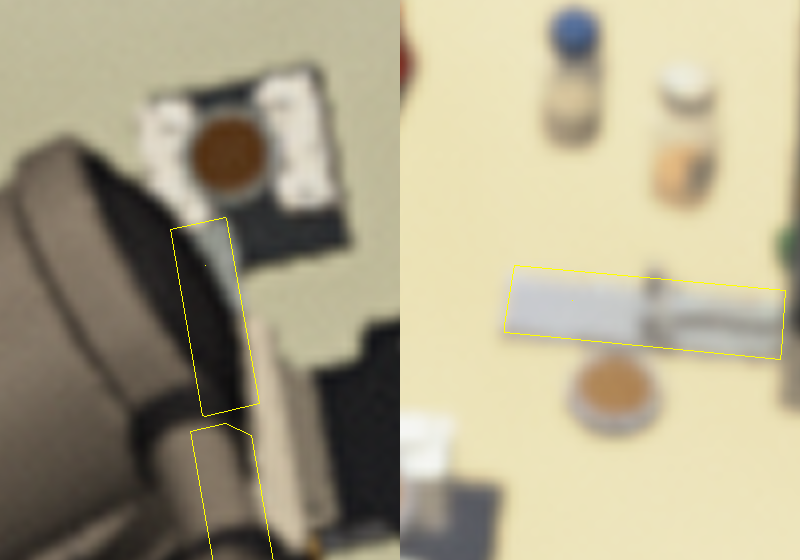

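The overlay matches the blade in both views. The pellet's centre is about (228,153) in the top crop. Next I descend in front of the stand and slide under the pellet.

Request:
jog_arm(dp=[[0,0.002,0.02],[0,0,0.03],[0,0,0.03],[0,0,0.0157],[0,0,0]], twist=[0,0,0,0,0])

```text
time: 10.6
tool_pos: [368.8, 288.3, 32.1]
tcp_rot: [-3.141, -0.002, -2.962]
contact_force: [-0.2, -0.9, 0.0]
grip_width: 11.9
finger_force: 30.0
```

Request:
jog_arm(dp=[[-0.008,0,0],[-0.01,0,0],[-0.01,0,0],[-0.01,0,0],[-0.01,0,0],[-0.005,0,0],[0,0,0]], twist=[0,0,0,0,0,0,0])

```text
time: 11.48
tool_pos: [421.8, 298.2, 32.9]
tcp_rot: [3.142, -0.0, -2.962]
contact_force: [0.4, -0.1, -1.4]
grip_width: 12.2
finger_force: 30.0
```

```bash
python3 v.py 3
```

```text
{'time': np.float64(11.475), 'tool_pos': array([421.774, 298.167,  32.897]), 'tcp_rot': array([ 3.142, -0.   , -2.962]), 'contact_force': array([ 0.39 , -0.11 , -1.364]), 'moment': array([0.056, 0.039, 0.014]), 'grip_width': np.float64(12.224)}
top [1391 1636]
side [1849 2211]
```

View pics/g3.png

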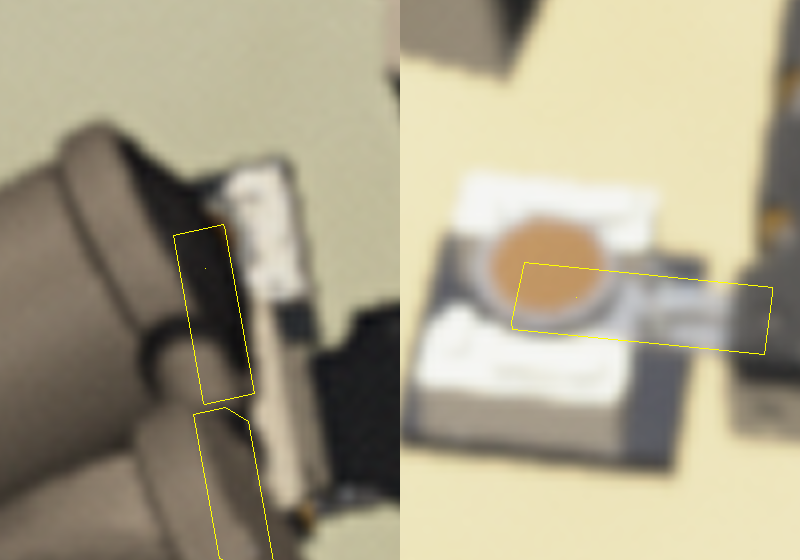

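Request:
jog_arm(dp=[[-0.0035,0.0,0],[-0.002,0,0],[0,0,0],[0,0,-0.003],[0,0,-0.002],[0,0,-0.002],[0,0,-0.003],[0,0,-0.004],[0,0,-0.005],[0,0,0]], twist=[0,0,0,0,0,0,0,0,0,0])

```text
time: 12.82
tool_pos: [427.3, 299.3, 52.5]
tcp_rot: [3.141, 0.001, -2.961]
contact_force: [0.9, -0.8, -1.4]
grip_width: 12.2
finger_force: 30.0
```

```bash
python3 v.py 4
```

```text
{'time': np.float64(12.825), 'tool_pos': array([427.275, 299.329,  52.539]), 'tcp_rot': array([ 3.141e+00,  1.000e-03, -2.961e+00]), 'contact_force': array([ 0.908, -0.816, -1.41 ]), 'moment': array([ 0.017,  0.077, -0.001]), 'grip_width': np.float64(12.205)}
top [1376 1613]
side [1826 2164]
```

View pics/g4.png

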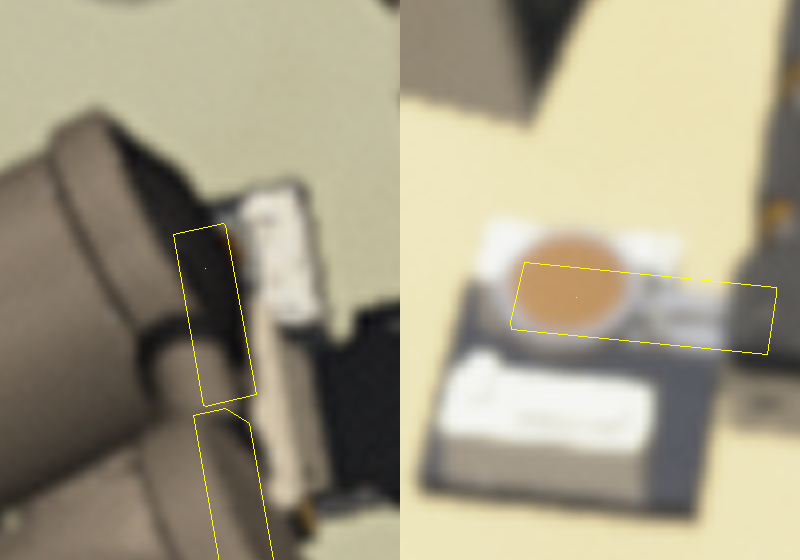

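The pellet is seated on the blade, clear of the rails and level. I'll raise it, back off, and carry it in front of the mantle.

Request:
jog_arm(dp=[[0,0,-0.005],[0,0,-0.01],[0,0,-0.015],[0.002,0,-0.015],[0.005,0,-0.015],[0.008,0,-0.012],[0.008,0,-0.008],[0.005,0,-0.005],[0.002,0,0],[0,0,0]], twist=[0,0,0,0,0,0,0,0,0,0])

```text
time: 14.18
tool_pos: [397.2, 293.7, 136.7]
tcp_rot: [-3.142, -0.001, -2.961]
contact_force: [0.3, -0.1, -1.8]
grip_width: 12.0
finger_force: 30.0
```

Request:
jog_arm(dp=[[0.0009,-0.008,0],[0.0017,-0.016,0],[0.0026,-0.024,0],[0.0026,-0.024,0],[0.0026,-0.024,0],[0.0026,-0.024,0],[0.0026,-0.024,0],[0.0026,-0.024,0],[0.0026,-0.024,0],[0.0026,-0.024,0]], twist=[0,0,0,0,0,0,0,0,0,0])

```text
time: 15.42
tool_pos: [412.8, 75.3, 137.0]
tcp_rot: [-3.141, -0.0, -2.962]
contact_force: [-0.3, 0.1, -2.1]
grip_width: 11.8
finger_force: 30.0
```

Request:
jog_arm(dp=[[0.0026,-0.024,0],[0.0026,-0.024,0],[0.0026,-0.024,0],[0.0017,-0.016,0],[0.0009,-0.008,0],[0,0,0],[0,0,0],[0,0,0],[0,0,0],[0,0,0]], twist=[0,0,0,0,1,3,4.4,4.4,3,1])

```text
time: 16.68
tool_pos: [419.8, -19.3, 137.0]
tcp_rot: [3.141, -0.0, 3.028]
contact_force: [-0.2, -0.4, -2.7]
grip_width: 12.0
finger_force: 30.0
```

```bash
cat > pz.py <<'E'
from h import *
ims={c:cv2.GaussianBlur(cv2.imread(f'pics/{c}0.png'),(0,0),.6) for c in P}
# platform outline in reader frame, unknown z (ledge+rib ~ top), scan
q=np.array([635.3,-48.2,-.112])
for nm,E in {'front':lambda z:{'top':[([-48,-30,z],[-48,30,z])],'side':[([-48,-30,z],[-48,30,z])]},
 'sides':lambda z:{'top':[([-48,30,z],[-20,30,z]),([-48,-30,z],[-20,-30,z])],'side':[([-48,30,z],[-20,30,z])]}}.items():
    for c in P:
        r=[]
        for z in range(50,135,3): r.append(max(-gradcost(q+[dx,0,0],{c:ims[c]},{c:E(z)[c]}) for dx in(-1,0,1)))
        print(nm,c,[(z,round(v)) for z,v in zip(range(50,135,3),r)])
t=[]
for c in P:
    K=10; im=cv2.resize(cv2.imread(f'pics/{c}0.png'),None,fx=K,fy=K,interpolation=cv2.INTER_CUBIC)
    for z,col in((63,(0,0,255)),(88,(0,255,0)),(113,(255,0,0))):
        cv2.polylines(im,[((proj(c,T(q,[[24,-30,z],[-48,-30,z],[-48,30,z],[24,30,z]]))+.5)*K).astype(np.int32)],False,col,1)
    u=(proj(c,T(q,[[-20,0,80]]))[0]*K).astype(int); t.append(im[u[1]-280:u[1]+280,u[0]-200:u[0]+200])
cv2.imwrite('pics/pz.png',np.hstack(t))
E
python3 pz.py
```

```text
front top [(50, 3), (53, 4), (56, 5), (59, 6), (62, 6), (65, 6), (68, 7), (71, 17), (74, 30), (77, 46), (80, 61), (83, 74), (86, 81), (89, 82), (92, 83), (95, 84), (98, 82), (101, 75), (104, 63), (107, 49), (110, 36), (113, 24), (116, 12), (119, 4), (122, 5), (125, 5), (128, 5), (131, 4), (134, 3)]
front side [(50, 7), (53, 7), (56, 7), (59, 7), (62, 7), (65, 7), (68, 6), (71, 4), (74, 10), (77, 24), (80, 40), (83, 49), (86, 50), (89, 45), (92, 28), (95, 31), (98, 30), (101, 24), (104, 16), (107, 8), (110, 7), (113, 11), (116, 10), (119, 7), (122, 3), (125, 5), (128, 7), (131, 8), (134, 9)]
sides top [(50, 16), (53, 18), (56, 21), (59, 24), (62, 28), (65, 32), (68, 36), (71, 40), (74, 44), (77, 48), (80, 52), (83, 56), (86, 60), (89, 63), (92, 66), (95, 69), (98, 72), (101, 75), (104, 76), (107, 76), (110, 75), (113, 74), (116, 72), (119, 71), (122, 69), (125, 68), (128, 67), (131, 66), (134, 64)]
sides side [(50, 0), (53, 1), (56, 1), (59, 1), (62, 1), (65, 2), (68, 7), (71, 17), (74, 24), (77, 19), (80, 1), (83, 19), (86, 25), (89, 10), (92, 14), (95, 29), (98, 30), (101, 22), (104, 12), (107, 4), (110, 1), (113, 6), (116, 16), (119, 26), (122, 21), (125, 3), (128, 12), (131, 2), (134, 6)]
```

View pics/pz.png

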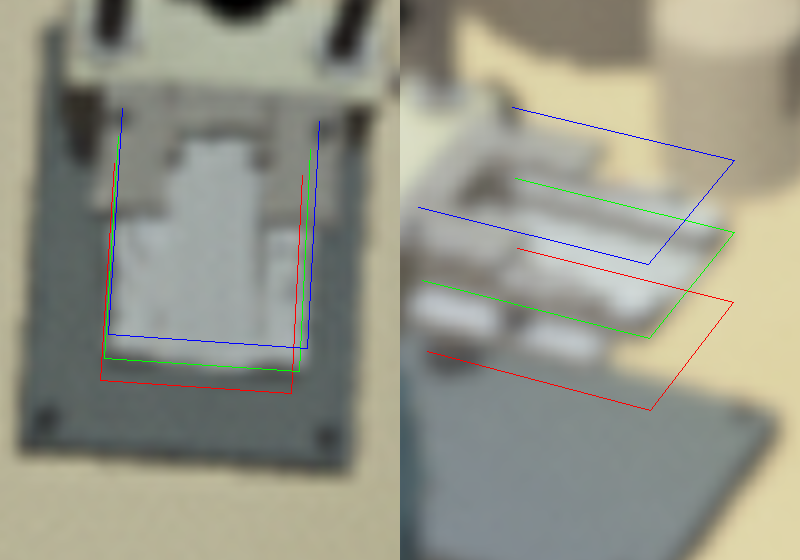

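The fitted platform outline agrees with a ledge height of about 90 mm: the green 88 mm outline lies on its front-right corner at (732,232). I'm moving to just above the entry.

Request:
jog_arm(dp=[[-0.004,-0.0005,0],[-0.01,-0.0008,0.002],[-0.016,-0.001,0.005],[-0.016,-0.001,0.005],[-0.016,-0.001,0.004],[-0.016,0,0.003],[-0.01,0,0],[-0.005,0,0],[-0.0024,0,0],[0,0,0]], twist=[0,0,0,0,0,0,0,0,0,0])

```text
time: 17.92
tool_pos: [514.3, -34.2, 118.1]
tcp_rot: [3.142, -0.0, 3.029]
contact_force: [-0.2, -0.1, -2.2]
grip_width: 11.7
finger_force: 30.0
```

```bash
python3 v.py 5; python3 -c "
import cv2,numpy as np
a=cv2.imread('pics/side5.png');b=cv2.imread('pics/top5.png')
cv2.imwrite('pics/g5c.png',np.hstack([cv2.imread('pics/g5.png')]))"
```

```text
{'time': np.float64(17.925), 'tool_pos': array([514.274, -34.195, 118.09 ]), 'tcp_rot': array([ 3.142, -0.   ,  3.029]), 'contact_force': array([-0.191, -0.086, -2.196]), 'moment': array([ 0.002,  0.095, -0.001]), 'grip_width': np.float64(11.723)}
top [2294 1311]
side [1924 1216]
```

View pics/g5.png

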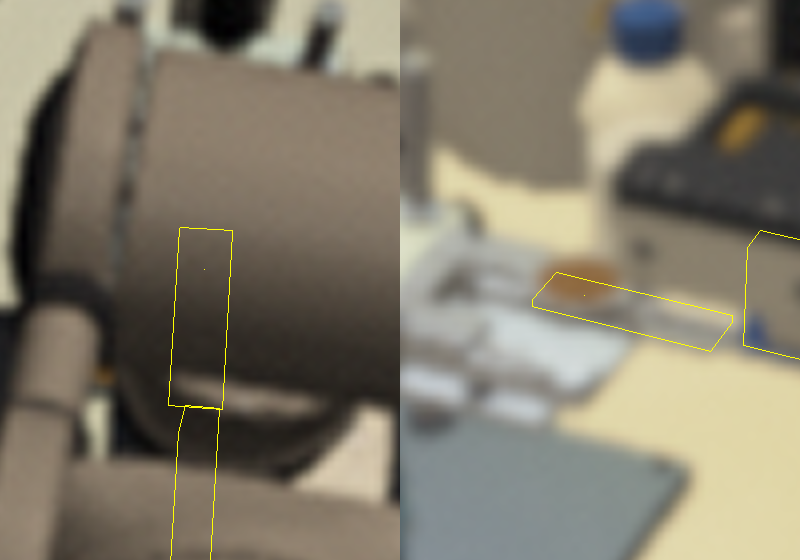

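The pellet is on the blade above the platform front, with its brown centre at about (578,278) in the side crop. That was my tenth picture, so from here I work from numbers only.

```bash
cat > br.py <<'E'
from h import *
import sys
def brown(im,u,v,r=12):
    y0,x0=int(v)-r,int(u)-r
    s=cv2.resize(im[y0:y0+2*r,x0:x0+2*r],None,fx=8,fy=8,interpolation=cv2.INTER_CUBIC).astype(int)
    mk=((s[...,2]-s[...,0]>65)).astype(np.uint8)
    n,l,st,ce=cv2.connectedComponentsWithStats(mk); i=1+np.argmax(st[1:,4])
    return (ce[i]+.5)/8-.5+[x0,y0],st[i]/8
if __name__=='__main__':
  for n,o,yw,h in(('4',(427.3,299.3),.1806,55.5),('5',(514.3,-34.2),-.1126,121.1)):
    im=cv2.imread(f'pics/side{n}.png'); g=proj('side',[[o[0]+88*np.cos(yw),o[1]+88*np.sin(yw),h if n=='5' else h]])[0]
    uv,st=brown(im,*g); X=back('side',uv,h); d=X[:2]-o
    print(n,uv,st,X,'along',d@[np.cos(yw),np.sin(yw)],'lat',d@[-np.sin(yw),np.cos(yw)])
    # blade lateral bias: fit shift of blade edges
    ims={'side':cv2.GaussianBlur(im,(0,0),.5)}; z=h-11
    best=[]
    for dl in np.arange(-4,4.1,.5):
        q=[o[0]-np.sin(yw)*dl,o[1]+np.cos(yw)*dl,yw]
        best.append((round(float(dl),1),round(gradcost(q,ims,{'side':[([40,10,z],[62,10,z])]})),round(gradcost(q,ims,{'side':[([40,-10,z+3],[62,-10,z+3])]}))))
    print(best)
E
python3 br.py
```

```text
4 [223.79188417 270.4413962 ] [  5.875   8.75   12.875  10.375 826.125] [515.09420344 317.0332696   55.5       ] along 89.55157429766393 lat 1.675276012170821
[(-4.0, -2, -5), (-3.5, -6, -5), (-3.0, -9, -5), (-2.5, -13, -5), (-2.0, -16, -4), (-1.5, -19, -4), (-1.0, -22, -4), (-0.5, -24, -5), (0.0, -26, -5), (0.5, -26, -6), (1.0, -25, -7), (1.5, -24, -7), (2.0, -23, -8), (2.5, -21, -8), (3.0, -18, -9), (3.5, -14, -9), (4.0, -11, -9)]
5 [237.51569303 151.50526125] [  8.25   11.125   7.5     3.625 172.25 ] [602.46374054 -41.54074632 121.1       ] along 88.43024985161254 lat 2.6120132814858987
[(-4.0, -10, -24), (-3.5, -11, -23), (-3.0, -12, -22), (-2.5, -13, -21), (-2.0, -13, -20), (-1.5, -14, -18), (-1.0, -15, -16), (-0.5, -16, -14), (0.0, -17, -11), (0.5, -18, -9), (1.0, -19, -7), (1.5, -19, -5), (2.0, -20, -4), (2.5, -20, -4), (3.0, -21, -6), (3.5, -21, -8), (4.0, -21, -10)]
```

Request:
jog_arm(dp=[[0,0,0.003],[0,0,0.004],[0,0,0.003],[0,0,0.002],[0,0,0],[0,0,0]], twist=[0,0,0,0,0,0])

```text
time: 18.77
tool_pos: [514.5, -34.3, 106.1]
tcp_rot: [3.142, 0.0, 3.029]
contact_force: [0.1, -0.7, -1.8]
grip_width: 11.8
finger_force: 30.0
```

Request:
jog_arm(dp=[[0,-0.001,0.002],[0,0,0.002],[0,0,0],[0,0,0]], twist=[0,0,0,0])

```text
time: 19.27
tool_pos: [514.4, -35.3, 102.1]
tcp_rot: [3.142, 0.0, 3.029]
contact_force: [0.3, 0.2, -0.8]
grip_width: 11.7
finger_force: 30.0
```

Request:
jog_arm(dp=[[0,0,0.001],[0,0,0.001],[0,0,0],[0,0,0]], twist=[0,0,0,0])

```text
time: 19.77
tool_pos: [514.3, -35.2, 100.0]
tcp_rot: [3.141, 0.0, 3.029]
contact_force: [0.7, -1.0, -1.0]
grip_width: 11.8
finger_force: 30.0
```

Request:
jog_arm(dp=[[0,0,0.001],[0,0,0.001],[0,0,0],[0,0,0]], twist=[0,0,0,0])

```text
time: 20.27
tool_pos: [514.4, -35.2, 98.1]
tcp_rot: [3.142, 0.0, 3.029]
contact_force: [-0.4, -0.3, 1.3]
grip_width: 12.1
finger_force: 30.0
```

```bash
cat > s.py <<'E'
from h import *
F=[];M=[];Z=[]
for i in range(6):
    bot.capture('side'); o=bot.get_obs(); F.append(o['contact_force']);M.append(o['moment']);Z.append(o['tool_pos'])
print(o['time'],np.mean(F,0).round(2),np.std(F,0).round(2),np.mean(M,0).round(3),np.mean(Z,0).round(2))
im=bot.capture('side'); 
from br import brown
yw=o['tcp_rot'][2]-np.pi; p=np.mean(Z,0); h=p[2]+3
g=proj('side',[[p[0]+88*np.cos(yw),p[1]+88*np.sin(yw),h]])[0]; uv,st=brown(im,*g); X=back('side',uv,h); d=X[:2]-p[:2]
print(uv,st,'dv vs seat',uv-g,'along',d@[np.cos(yw),np.sin(yw)],'lat',d@[-np.sin(yw),np.cos(yw)])
E
python3 s.py
```

```text
20.575 [0.12 0.07 0.77] [0.37 0.13 0.29] [ 0.011 -0.048  0.019] [514.39 -35.26  98.09]
[237.55962758 155.9830626 ] [  8.375  10.625   7.25    3.5   157.75 ] dv vs seat [-0.63733134 -0.81104927] along 91.46453066034498 lat -3.115970051541275
```

The floor of the groove was felt at TCP z ≈ 99, so the ledges are at about 98 mm. Next I press about 5 mm and start sliding.

Request:
jog_arm(dp=[[0,0,0.001],[0,0,0.001],[0,0,0.001],[0,0,0.001],[0,0,0],[0,0,0]], twist=[0,0,0,0,0,0])

```text
time: 21.38
tool_pos: [514.4, -35.2, 94.1]
tcp_rot: [3.142, 0.0, 3.029]
contact_force: [-1.5, -0.1, 2.7]
grip_width: 11.6
finger_force: 30.0
```

```bash
python3 s.py
```

```text
21.675 [-1.23  0.38  3.01] [0.62 0.55 0.34] [ 0.018 -0.118  0.01 ] [514.37 -35.26  94.07]
[237.4889313  157.14914122] [  8.375  10.75    7.125   3.75  163.75 ] dv vs seat [-0.72760902 -0.81530872] along 91.71238944295555 lat -3.0182132582371555
```

Request:
jog_arm(dp=[[-0.002,0,0],[-0.003,0,0],[-0.003,0,0],[-0.003,0,0],[-0.003,0,0],[-0.002,0,0],[0,0,0]], twist=[0,0,0,0,0,0,0])

```text
time: 22.6
tool_pos: [530.6, -37.1, 94.1]
tcp_rot: [3.141, 0.001, 3.029]
contact_force: [-1.9, 0.8, 2.8]
grip_width: 12.0
finger_force: 30.0
```

Request:
jog_arm(dp=[[-0.002,0,0],[-0.002,0,0],[-0.002,0,0],[-0.002,0,0],[-0.001,0,0],[0,0,0]], twist=[0,0,0,0,0,0])

```text
time: 23.35
tool_pos: [539.3, -38.1, 94.0]
tcp_rot: [3.141, 0.0, 3.029]
contact_force: [-1.5, 1.6, 3.7]
grip_width: 11.8
finger_force: 30.0
```

```bash
python3 s.py
```

```text
23.65 [-2.59  1.18  3.4 ] [0.42 0.37 0.79] [0.186 0.234 0.022] [539.31 -38.07  94.08]
[229.73079609 155.36824953] [  9.25  10.     5.75   3.75 134.25] dv vs seat [-0.64673359 -0.63524492] along 91.18739418797126 lat -2.2710113611681315
```

Request:
jog_arm(dp=[[-0.001,0,0],[-0.001,0,0],[-0.001,0,0],[0,0,0],[0,0,0]], twist=[0,0,0,0,0])

```text
time: 24.32
tool_pos: [542.2, -38.4, 94.0]
tcp_rot: [3.141, 0.0, 3.029]
contact_force: [-2.8, 1.1, 3.0]
grip_width: 12.2
finger_force: 30.0
```

Request:
jog_arm(dp=[[-0.001,0,0],[-0.001,0,0],[0,0,0],[0,0,0]], twist=[0,0,0,0])

```text
time: 24.82
tool_pos: [544.3, -38.6, 94.0]
tcp_rot: [3.142, 0.0, 3.029]
contact_force: [-2.9, 1.9, 2.5]
grip_width: 11.3
finger_force: 30.0
```

```bash
python3 s.py
```

```text
25.125 [-2.4   1.3   3.59] [0.49 0.45 0.52] [0.168 0.268 0.044] [544.25 -38.65  94.06]
[228.4052283  154.75176156] [  9.875  10.5     5.375   3.625 110.875] dv vs seat [-0.43916949 -0.86846242] along 91.20087951420165 lat -3.648617767257244
```

Request:
jog_arm(dp=[[-0.001,0,0],[-0.001,0,0],[0,0,0],[0,0,0]], twist=[0,0,0,0])

```text
time: 25.68
tool_pos: [546.2, -38.8, 94.0]
tcp_rot: [3.141, 0.0, 3.029]
contact_force: [-3.3, 1.8, 3.1]
grip_width: 11.9
finger_force: 30.0
```

Request:
jog_arm(dp=[[-0.001,0,0],[0,0,0],[0,0,0]], twist=[0,0,0])

```text
time: 26.05
tool_pos: [546.9, -38.9, 93.9]
tcp_rot: [3.141, -0.0, 3.029]
contact_force: [-4.9, 1.1, 3.9]
grip_width: 11.7
finger_force: 30.0
```

```bash
python3 s.py
```

```text
26.35 [-4.58  1.26  3.26] [0.46 0.42 0.43] [0.217 0.609 0.048] [546.89 -38.93  93.94]
[227.68069728 154.51862245] [ 9.5   10.5    4.75   3.375 91.875] dv vs seat [-0.33927056 -0.93374124] along 91.1007233206161 lat -4.086983091934135
```

Request:
jog_arm(dp=[[-0.0007,0,0],[0,0,0],[0,0,0]], twist=[0,0,0])

```text
time: 26.78
tool_pos: [547.1, -38.9, 93.8]
tcp_rot: [3.141, -0.002, 3.029]
contact_force: [-7.2, 1.4, 3.9]
grip_width: 12.0
finger_force: 30.0
```

```bash
python3 s.py
```

```text
27.075 [-6.64  1.62  4.05] [0.32 0.33 0.6 ] [0.246 0.8   0.049] [547.05 -38.88  93.77]
[227.59722222 154.56339031] [10.375 10.5    4.75   3.375 87.75 ] dv vs seat [-0.36694432 -0.93719986] along 91.18284359734915 lat -4.069760073019115
```

The rise in force shows the pellet is home against the pins. I back off 2 mm, then ease up.

Request:
jog_arm(dp=[[0.001,0,0],[0.001,0,0],[0,0,0],[0,0,0]], twist=[0,0,0,0])

```text
time: 27.62
tool_pos: [546.7, -39.0, 94.3]
tcp_rot: [-3.142, 0.002, 3.029]
contact_force: [1.9, 1.0, 1.4]
grip_width: 11.9
finger_force: 30.0
```

```bash
python3 s.py
```

```text
27.925 [1.74 0.48 2.47] [0.44 0.64 0.31] [ 0.123 -0.526  0.038] [546.54 -39.03  94.32]
[227.78277262 154.46882251] [  9.25   10.25    5.25    3.625 107.75 ] dv vs seat [-0.3617983  -0.87545836] along 91.02222221472417 lat -3.7795496060396676
```

Request:
jog_arm(dp=[[0,0,-0.0007],[0,0,-0.0008],[0,0,-0.0008],[0,0,-0.0008],[0,0,-0.0008],[0,0,-0.0008],[0,0,0],[0,0,0]], twist=[0,0,0,0,0,0,0,0])

```text
time: 28.98
tool_pos: [545.7, -38.8, 98.6]
tcp_rot: [3.141, -0.0, 3.029]
contact_force: [-0.5, 0.9, -0.4]
grip_width: 12.1
finger_force: 30.0
```

```bash
python3 s.py
```

```text
29.275 [ 0.48 -0.07 -1.14] [0.32 0.42 0.37] [ 0.001  0.027 -0.006] [545.76 -38.82  98.67]
[227.44457786 154.03949697] [  8.5    10.75    6.125   3.75  123.625] dv vs seat [-0.88514471 -0.12628842] along 90.63934536954646 lat 0.4539898773308124
```

Request:
jog_arm(dp=[[0.001,0,0],[0.002,0,0],[0.003,0,0],[0.003,0,0],[0,0,0],[0,0,0]], twist=[0,0,0,0,0,0])

```text
time: 30.08
tool_pos: [536.9, -37.8, 98.8]
tcp_rot: [3.142, 0.0, 3.029]
contact_force: [0.9, 0.4, -1.3]
grip_width: 11.8
finger_force: 30.0
```

```bash
python3 s.py
```

```text
30.375 [-0.06  0.08 -1.03] [0.43 0.41 0.27] [0.024 0.026 0.007] [536.94 -37.82  98.72]
[227.89440761 154.0411142 ] [  5.625  10.75    7.125   3.75  146.125] dv vs seat [-3.19118731 -0.79840023] along 98.29352533687683 lat -0.014500498776371273
```

Request:
jog_arm(dp=[[0.005,0,0],[0.01,0,0],[0.015,0,0],[0.02,0,0],[0.02,0,0],[0.015,0,0],[0.005,0,0.01],[0,0,0.02],[0,0,0.02],[0,0,0.02]], twist=[0,0,0,0,0,0,0,0,0,0])

```text
time: 31.68
tool_pos: [447.4, -27.7, 27.6]
tcp_rot: [3.142, 0.0, 3.028]
contact_force: [-0.1, 0.2, -1.1]
grip_width: 12.1
finger_force: 30.0
```

Request:
jog_arm(dp=[[0,0,0.01],[0,0,0.005],[0,0,0.003],[0,0,0.0015],[0,0,0],[0,0,0]], twist=[0,0,0,0,0,0])

```text
time: 32.42
tool_pos: [447.6, -27.7, 9.5]
tcp_rot: [3.142, 0.001, 3.029]
contact_force: [0.6, 0.1, -0.5]
grip_width: 11.6
finger_force: 30.0
```

```bash
python3 s.py
```

```text
32.725 [-0.19  0.16 -1.53] [0.49 0.42 0.53] [ 0.018  0.021 -0.001] [447.55 -27.67   9.36]Traceback (most recent call last):
  File "s.py", line 9, in <module>
    g=proj('side',[[p[0]+88*np.cos(yw),p[1]+88*np.sin(yw),h]])[0]; uv,st=brown(im,*g); X=back('side',uv,h); d=X[:2]-p[:2]
                                                                         ~~~~~^^^^^^^
  File "br.py", line 7, in brown
    n,l,st,ce=cv2.connectedComponentsWithStats(mk); i=1+np.argmax(st[1:,4])
                                                        ~~~~~~~~~^^^^^^^^^^
    return _wrapfunc(a, 'argmax', axis=axis, out=out, **kwds)
    return bound(*args, **kwds)
ValueError: attempt to get argmax of an empty sequence
```

Now check the pellet with the reader unobstructed while I touch the lifter down.

Request:
jog_arm(dp=[[0,0,0.0007],[0,0,0.0007],[0,0,0],[0,0,0]], twist=[0,0,0,0])

```text
time: 33.28
tool_pos: [447.5, -27.7, 8.7]
tcp_rot: [-3.142, 0.001, 3.029]
contact_force: [-3.0, 1.4, 13.2]
grip_width: 11.7
finger_force: 30.0
```

```bash
python3 - <<'E'
from h import *
from br import brown
F=[]
for i in range(4):
    im=bot.capture('side'); F.append(np.r_[bot.get_obs()['contact_force'],bot.get_obs()['tool_pos'][2]])
print(np.mean(F,0).round(2))
uv,st=brown(im,227.9,154); print('side',uv,st,back('side',uv,103))
im=bot.capture('top'); cv2.imwrite('pics/top9.png',im)
g=proj('top',[[635.3,-48.2,103]])[0]
try: uv,st=brown(im,*g,10); print('top',g,uv,st,back('top',uv,103))
except Exception as e: print('top: not visible')
E
```

```text
[-3.47  0.5  12.67  8.76]
side [227.86594488 154.02549213] [  9.375  10.625   7.625   4.    158.75 ] [634.0076986  -47.10253997 103.        ]
top [287.2197628  152.46575767] [287.56120978 152.84293412] [  7.5     8.25    6.875   6.5   205.875] [634.04785667 -49.17468095 103.        ]
```

Request:
jog_arm(dp=[[0,0,-0.0006],[0,0,0],[0,0,0]], twist=[0,0,0])

```text
time: 33.9
tool_pos: [447.5, -27.7, 8.8]
tcp_rot: [3.142, 0.0, 3.029]
contact_force: [-0.8, 0.2, 7.0]
grip_width: 11.9
finger_force: 30.0
```

Request:
jog_arm(dp=[[0,0,0],[0,0,0],[0,0,0],[0,0,0],[0,0,0],[0,0,0],[0,0,0]], twist=[0,0,0,0,0,0,0], jaw=0.06)

```text
time: 34.78
tool_pos: [447.5, -27.7, 8.4]
tcp_rot: [3.142, 0.0, 3.029]
contact_force: [0.2, -0.5, -0.3]
grip_width: 59.6
finger_force: 0.0
```

Request:
jog_arm(dp=[[0,0,-0.01],[0,0,-0.03],[0,0,-0.04],[0,0,-0.04],[0.03,0.03,-0.02],[0.03,0.05,0],[0,0.05,0],[0,0.02,0],[0,0,0],[0,0,0]], twist=[0,0,0,0,0,0,0,0,0,0])

```text
time: 36.02
tool_pos: [404.6, 127.6, 148.6]
tcp_rot: [-3.141, 0.0, 3.029]
contact_force: [-0.0, -0.1, -0.6]
grip_width: 59.9
finger_force: 0.0
```

```bash
python3 - <<'E'
from h import *
from br import brown
o=bot.get_obs(); print(o['time'],o['tool_pos'],o['grip_width'])
for c,h in(('side',(227.9,154)),('top',(287.5,152.8))):
    im=bot.capture(c); uv,st=brown(im,*h,10); print(c,uv,st,back(c,uv,103))
    print([(round(d['confidence'],2),np.round(d['bbox'],1)) for d in bot.find_in(c,'lifter')[:2]], proj(c,T([447.5,-27.7,-.113],[[-32,0,43],[104,0,0]])).round(1).tolist())
    im=im.astype(int); b=(im[...,0]-im[...,2]>40).astype(np.uint8)
    g=proj(c,T([447.5,-27.7,-.113],box(-32,24,-6,6,3,43))); print('pred blue',g.min(0).round(1),g.max(0).round(1))
    x0,y0=(g.min(0)-12).astype(int); x1,y1=(g.max(0)+12).astype(int); ys,xs=np.nonzero(b[y0:y1,x0:x1]); print('blue',xs.min()+x0,ys.min()+y0,xs.max()+x0,ys.max()+y0)
E
```

```text
36.025 [404.59570994 127.57856795 148.62952969] 59.92821085691392
side [227.85024659 154.03281487] [  7.375   8.625   7.625   4.    164.75 ] [634.03789691 -47.05169173 103.        ]
[(0.68, array([271.6, 192. ,  28. ,  12.8]))] [[298.5, 189.0], [253.9, 188.8]]
pred blue [278.3 182.9] [299.2 201.1]
blue 280 193 284 196
top [287.88875 150.3275 ] [ 9.75   8.375  3.25   1.    12.5  ] [642.08299349 -50.64602471 103.        ]
[(0.57, array([284.5, 208.2,   5.7,  41.1]))] [[282.1, 226.6], [283.7, 187.1]]
pred blue [279.4 208.7] [285.  228.3]
blue 281 210 285 227
```

```bash
python3 -c "
from plant import bot
print(bot.close_job())"
```

```text
the job is handed in; nothing more can be done
None
```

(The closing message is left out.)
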